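Test the bench breaker and bring the output up to its mark

TASK

Test the bench's safety breaker: press the test button on the sloping station so that its T-handle drops, then lift the handle fully back up until it stays there by itself. After that, swing the ball-ended output lever on the low box until it lines up with the set-point tab beside it, without shifting the tab. Don't knock the solder spool, the meter or the bottle about.

Things in the scene. Friction and masses are not known exactly. Their poses are not given: they have to be found in the camera images.
- station: Breaker station, fixed: grey console 155 deep (x) x 236 wide (y) mm; bare metal face sloping up away from the robot at 35 deg from level (40 mm high in front, 137 mm at the back). Origin: centre of its underside; x points away from the operator, y left, z up. On the face: T-handle at left (+y), test button at right (-y), a guard tube across above the upper part.
- rail_mid (a point): Middle of the steel guard tube, 16 mm thick and 224 mm long along the station's y, on a post at each end at right angles to the face. It stands 79 mm off the face, so the gripper's body cannot come down vertically onto the test button: tilt the tool towards the face's normal (35 deg).
- test (a joint): Test button travel in m: 0 out, 0.008 fully in (square to the sloping face); springs back. Takes at most about 5 N.
- test_top (a point): Centre of the top of the test button, a plain grey round button 32 mm across in a black collar 50 mm across, standing 22 mm off the sloping face (the collar 10 mm). Moves with it. Site axes: z is the face's normal (outwards), x up the slope, y the station's y.
- breaker (a joint): T-handle angle in rad: 0 up and latched (on), 1.2 fully dropped (towards the robot). A spring pulls it down and a latch holds it up; the test button frees the latch. Lifted about 0.05 rad past 0 (stop at -0.12) it latches again and stays near 0; let go earlier, it falls. While it passes 0.4 to 0 the latch dips the test button by itself. Lifting takes 1 to 2 N.
- breaker_grip (a point): Centre of the T-handle's black crossbar: 18 mm thick, 36 mm long along the station's y, on a 12 mm steel stalk, 100 mm from its hinge. Dropped, it points nearly level to the robot, about 80 mm above the table.
- breaker_hinge (a point): T-handle's hinge axis (along the station's y), fixed, between two black cheeks 30 mm in radius; 12 mm below the face. Site axes: z is the face's outward normal, x up the slope. The stalk leans 0.35 rad up the slope from that normal at joint 0; growing values swing it down the slope.
- regulator: Output regulator, fixed: low grey box 150 (x) x 130 (y) x 58 high mm. Origin: centre of its underside; axes as for the station. On it a ball-ended lever swings in its x-z plane; an aluminium scale disc, 60 mm in radius and 5 mm thick, stands at y = +30 to +35 mm.
- output (a joint): Output lever angle in rad: 0 leans 0.9 rad from vertical towards the regulator's -x (robot side); grows as it swings to +x; vertical at 0.9; stop at 1.4. Stays where it is left.
- output_grip (a point): Centre of the output lever's black ball, 32 mm across, 115 mm from its hinge, at the regulator's y = 0.
- output_hinge (a point): Output lever's hinge axis (along the regulator's y), fixed, 68 mm above the table.
- tab (a joint): Angle of the set-point tab in rad, same zero and sense as the output lever's: equal values mean they line up. The tab is stiff and not to be moved.
- tab_mark (a point): Outer end of the set-point tab, a dark steel finger 7 x 11 x 30 mm riding on the scale disc at y = +30 mm, its end 85 mm from the lever's hinge axis.
- spool: White solder spool standing on the table, 60 mm across, 55 mm high, loose. Origin: centre of its underside. Leave alone.
- meter: Orange hand meter lying flat, 75 x 150 mm, 42 mm high over its dial, loose. Origin: centre of its underside, long along its y. Leave alone.
- bottle: Clear flux bottle standing between the two units, 44 mm across, 130 mm high, loose. Origin: centre of its underside. Leave alone.
Mind the look-alikes: they are no part of the job. Leave any blue look-alike of the regulator alone.

How it is judged:
By the outcome, as a careful person would: the job done as asked, in the order asked, and still so for the second after the job is handed in, with the robot touching nothing.
It also fails if it takes over 59 s, if anything falls off the work surface, if the arm or the gripper's body presses on something with over 40 N, if the wrist force passes 120 N, or if a joint passes its speed limit or range.

ROBOT

A 6-joint arm with a two-finger parallel gripper is mounted at the origin on the work surface. World frame = base frame: x ahead of the robot, y to its left, z up, the work surface at z = 0. Lengths are in m, angles in rad, forces in N, time in s.
With the tool pointing down it reaches from about 0.3 to 0.875 m from the base axis. Payload 6.4 kg.
Tool frame: the origin (TCP) lies at the very end of the fingers, on their centre line; the grasp point (between the pads) lies 19 mm behind it; z points along the fingers, y is the line along which they close (so a half turn about z gives the same grasp; the last joint's range is limited). The gripper opens to 88 mm and grips with 3 to 60 N. Pads are 18 mm wide; open, the fingers measure 123 mm over their backs; the gripper's body (75 mm by 187 mm) begins 45 mm behind the grasp point.
Start: joints at [-1.426, 0.181, 1.607, -0, 1.354, -0.206], TCP at [0.198, -0.54, 0.239] pointing down, gripper open.
Joint ranges: [-2.99, 2.99], [-0.89, 2.07], [0.3, 2.58], [-1.14, 4.28], [0, 2.63], [-3.12, 3.12]. Speed limits (rad/s): [2.57, 2.57, 3.01, 3.14, 3.14, 3.14].

INTERFACE

Orientations are given as a unit quaternion [x, y, z, w].
In Python, from cell import r gives the robot as it stands.
- The arm moves only by the tool carry_out, never from a script. Its argument "deltas" is a list of rows, each a list of 7 numbers: the shift along the tool's x, y, z in cm, then the turn, a rotation vector about the tool's x, y, z in degrees, then the closure, from 0 (fully open) to 1 (shut). In form: [[x, y, z, rx, ry, rz, fingers], ...]. A call has 1 to 8 rows; each row is the pose to reach, as a shift and turn from the pose commanded when the call began, along the tool's axes at that moment; what a row does not reach only later rows make up. A row lasts 1/10 s, in which the tool goes at most 50 mm and 8.59 degrees, less where a joint would pass 70% of its speed; a pose out of reach is approached as far as the arm can. A call with a gripper value outside its range is refused whole. The fingers move at their own pace and stop on an object; "squeeze" is the grip in N (left out, the last holds). Time passes only in rows, so rows that repeat a pose let the fingers close. It gives the time, the measured TCP pose, the force, the opening and the grip force at its end, in the units of the state.
- r.sense(): the state, without advancing time (a new reading comes with each control period).
- r.get_image(name): name is "side" or "top"; returns a dict with "image" (400x640x3 uint8, blue, green, red), "intrinsics" (3x3 intrinsics, pixels), "k1" (the pictures are not rectified: a ray, as slopes to the right and down, at radius r is drawn at 1 + k1 r^2 times it, then the intrinsics apply), "camera_from_world" (4x4, takes a point from world to camera coordinates). Camera axes: x right, y up, looking along -z (the intrinsics and any distortion apply to the point x, -y, -z); pixel columns grow to the right and rows downward; lengths in m; the calibration is good to about 2 mm. A picture is of the moment at which its call begins. There is no depth.
- r.job_done(): hands the job in; it is judged then, once.
Trained networks look in the newest picture that a camera, given by its name, has taken for a name from the list of things; names that differ only in an ending like _2 or _b are one class to them, and where a whole thing is asked for, a point or a joint stands for the part that bears it (a point fixed in the world has none). Each returns a list of dicts, best first, with "conf" (0 to 1); they miss things now and then, are a little off and sometimes report something else, mostly with a low value. They report only what shows in the picture. A call takes as long as a camera call. They do not tell look-alikes from the thing itself.
- r.boxes_of(camera, target): "box" ([left, top, width, height] in pixels, round what is visible of it).
The state is a dict: "time_s": time; "q": joint angles; "qvel": joint speeds; "tau": joint torques, N m; "tcp_pos": TCP position; "eef_rot": TCP orientation; "contact_force": force on the tool from outside, world axes, zero at the start; "torque": the same for the moment, N m; "finger_gap": opening from 0.0 (shut) to 1.0 (fully open); "grip_force": force on a finger pad.
Only numpy, scipy, OpenCV 4.12 (cv2) and the standard library are available. Lean on these libraries where they do the work, as an engineer would, in place of code of your own. Each camera call takes 0.05 s, during which the arm holds its last target. There are 200 camera calls.

## Working session

There is one attempt and no reset: what is moved stays moved. The work goes in short steps, Python scripts to look and compute and a tool call to move; the robot and the scene stay as the last step left them, time stands still between calls to the robot, and variables do not carry over. Pictures are saved under pics/ and viewed, at most 10 in all, crops included, and the job is handed in when it is done.

Besides the shell and the picture viewer there is one more tool, called after "Request:" by a JSON object that holds its "fn" and its "kwargs". carry_out: Moves the arm, as the interface text tells. Its arguments: {"type":"object","properties":{"deltas":{"type":"array"},"squeeze":{"type":"number"}},"required":["deltas"]}

```bash
mkdir -p pics; ls
python3 - <<'E'
from cell import r
import cv2
for c in("side","top"):
    d=r.get_image(c);cv2.imwrite(f"pics/{c}0.png",d["image"]);print(c,d["intrinsics"],d["k1"],d["camera_from_world"])
    for t in("station","regulator","breaker","breaker_grip","test_top","test","rail_mid","output_grip","output","tab_mark","tab","spool","meter","bottle"):
        print(t,[( [round(v) for v in b["box"]],round(b["conf"],2)) for b in r.boxes_of(c,t)[:4]])
print(r.sense())
E
```

```text
pics
side [[398.09651942   0.         318.25000395]
 [  0.         398.09651942 203.75120787]
 [  0.           0.           1.        ]] 0.022714943088410867 [[-0.72320624 -0.69063103 -0.00123207  0.35957196]
 [ 0.42058879 -0.44184044  0.79239012 -0.31617121]
 [-0.54779358  0.57254328  0.61001343 -0.81258073]
 [ 0.          0.          0.          1.        ]]
station [([301, 122, 76, 105], 0.93)]
regulator [([186, 218, 78, 69], 0.97), ([221, 305, 107, 87], 0.72), ([307, 127, 69, 86], 0.31)]
breaker []
breaker_grip [([336, 159, 17, 23], 0.49)]
test_top [([351, 156, 13, 8], 0.45)]
test [([356, 153, 5, 9], 0.39)]
rail_mid [([186, 216, 77, 70], 0.28)]
output_grip [([274, 319, 55, 16], 0.75), ([225, 215, 23, 23], 0.49)]
output [([278, 316, 49, 18], 0.85), ([225, 219, 24, 21], 0.48)]
tab_mark [([209, 219, 4, 9], 0.4)]
tab [([292, 338, 5, 9], 0.59), ([208, 214, 6, 14], 0.53)]
spool [([301, 263, 28, 34], 0.78)]
meter [([347, 220, 54, 47], 0.57)]
bottle [([271, 183, 16, 42], 0.65), ([307, 263, 26, 35], 0.53)]
top [[488.1234794    0.         322.15938916]
 [  0.         488.1234794  200.88661
[... 1067 characters left out ...]
 84], 0.35)]
{'time_s': 1.5, 'q': array([-1.42632057e+00,  1.80815215e-01,  1.60699160e+00,  1.57090027e-05,
        1.35378975e+00, -2.06288678e-01]), 'qvel': array([-0.00022627,  0.00221371, -0.00020962,  0.00084121, -0.00011596,
       -0.00030506]), 'tau': array([-1.56493475e-04, -4.33832216e+01, -3.42164218e+01,  7.04600243e-02,
        3.09012481e-02,  1.54869099e-05]), 'tcp_pos': array([ 0.19760934, -0.53999995,  0.23870996]), 'eef_rot': array([ 9.84660215e-01,  1.74482838e-01,  7.72714736e-06, -1.72081892e-06]), 'contact_force': array([-0.4327498 ,  0.22768889,  0.31637987]), 'torque': array([-0.02979867,  0.03793299, -0.0325728 ]), 'grip_force': 0.0, 'finger_gap': 1.001693019658546}
```

Run:
```python
import cv2
t=cv2.imread("pics/top0.png");s=cv2.imread("pics/side0.png")
cv2.imwrite("pics/top1.png",cv2.resize(t[105:315,170:470],(800,560),interpolation=3))
cv2.imwrite("pics/side1.png",cv2.resize(s[110:400,170:420],(517,600),interpolation=3))
```

```text
(no output)
```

View pics/top1.png

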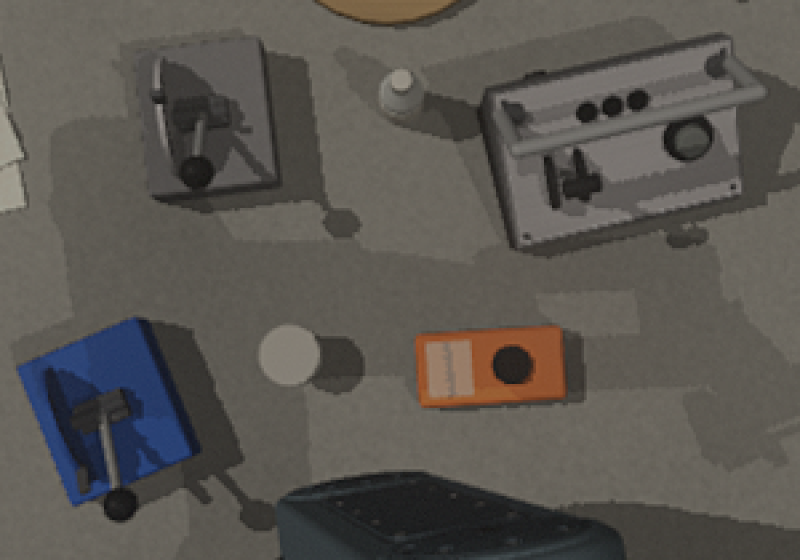

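View pics/side1.png

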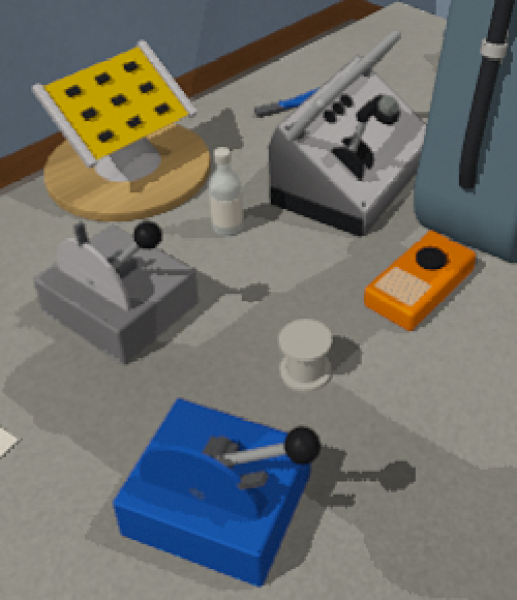

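Run:
```python
import cv2,numpy as np
t=cv2.imread("pics/top0.png");s=cv2.imread("pics/side0.png")
def c(im,x,y,w=80,h=60):
    p=cv2.resize(im[y:y+h,x:x+w],(w*10,h*10),interpolation=cv2.INTER_CUBIC)
    p=np.clip(p*1.7,0,255).astype('uint8')
    for k in range(0,w,10): cv2.line(p,(k*10,0),(k*10,6),(0,0,255),1);cv2.putText(p,str(x+k),(k*10,18),0,.4,(0,255,255))
    for k in range(10,h,10): cv2.line(p,(0,k*10),(6,k*10),(0,0,255),1);cv2.putText(p,str(y+k),(8,k*10+4),0,.4,(0,255,255))
    return p
cv2.imwrite("pics/a.png",c(s,300,118,80,60)); 
cv2.imwrite("pics/b.png",np.vstack([np.hstack([cv2.resize(c(t,215,112,60,75),(400,500))[:300*0+500],cv2.resize(c(s,185,210,80,100),(400,500))])]))
```

```text
(no output)
```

View pics/a.png

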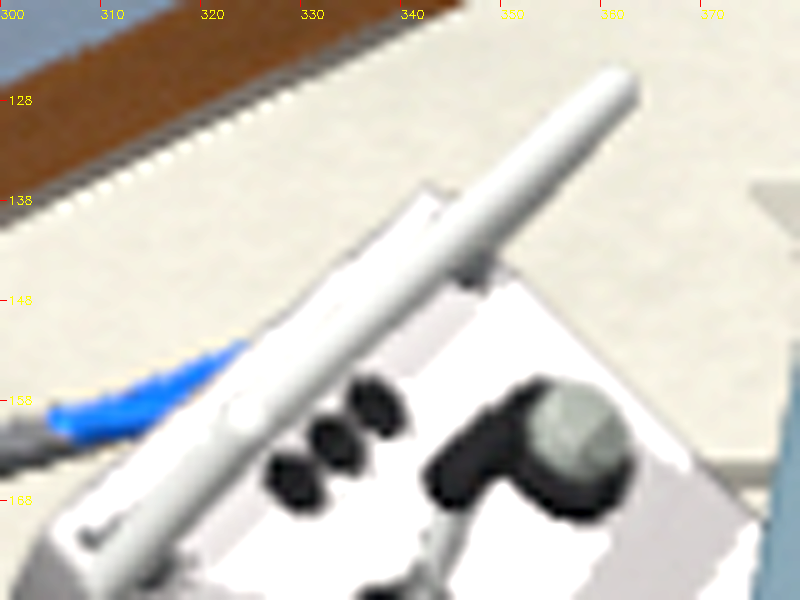

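View pics/b.png

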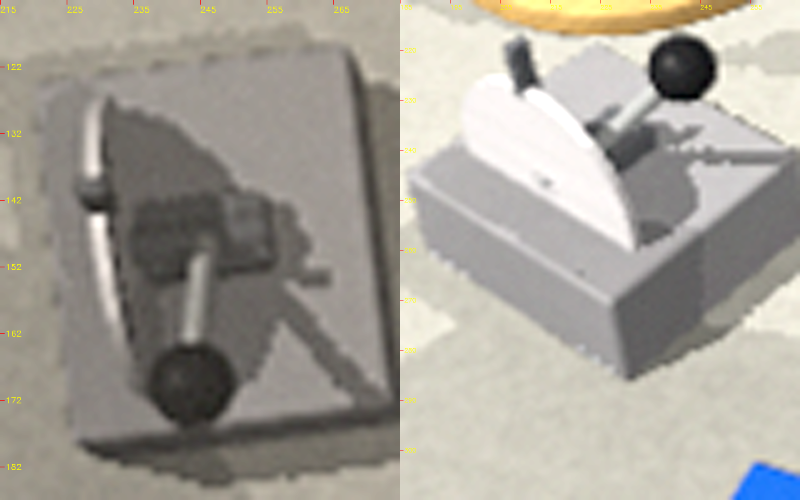

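```bash
cat > h.py <<'E'
import numpy as np
from scipy.optimize import least_squares
CAM={"side":(398.09651942,318.25000395,203.75120787,0.022714943,np.array([[-0.72320624,-0.69063103,-0.00123207,0.35957196],[0.42058879,-0.44184044,0.79239012,-0.31617121],[-0.54779358,0.57254328,0.61001343,-0.81258073]])),
"top":(488.1234794,322.15938916,200.88661671,0.0046216484,np.array([[-4.24300945e-03,-9.99990369e-01,-1.12213408e-03,3.07556819e-03],[9.96148364e-01,-4.32498172e-03,8.75770050e-02,-4.90563009e-01],[-8.75810147e-02,-7.46221964e-04,9.96157121e-01,-1.31000176]]))}
def proj(c,P):
    f,cx,cy,k,M=CAM[c]; p=M[:,:3]@np.asarray(P)+M[:,3]
    a=np.array([p[0],-p[1]])/-p[2]; return a*(1+k*a@a)*f+[cx,cy]
def tri(t,s):
    o=least_squares(lambda P:np.r_[proj("top",P)-t,proj("side",P)-s],[.6,0,.1]); return o.x,o.fun
def rz(a): return np.array([[np.cos(a),-np.sin(a),0],[np.sin(a),np.cos(a),0],[0,0,1]])
E
python3 - <<'E'
from h import *
np.set_printoptions(precision=4,suppress=True)
T=lambda x,y:(170+(x+.5)/2.6667-.5,105+(y+.5)/2.6667-.5)
A=lambda x,y:(300+(x+.5)/10-.5,118+(y+.5)/10-.5)
S1=lambda x,y:(170+(x+.5)/2.068-.5,110+(y+.5)/2.069-.5)
B=lambda x,y:(215+(x+.5)/6.667-.5,112+(y+.5)/6.667-.5)
C=lambda x,y:(185+(x-400+.5)/5-.5,210+(y+.5)/5-.5)
for n,t,s in [("button",T(688,138),A(580,425)),("bar",T(582,183),A(485,440)),("railL",T(515,147),A(100,585)),("railR",T(762,90),A(620,85)),("frontL",T(515,247),S1(364,229)),("frontR?",T(740,193),A(760,520)),
 ("ball",B(191,384),C(683,68)),("tab",B(95,193),C(515,42)),("bottle",T(400,80),S1(222,155)),("spool",T(289,354),S1(305,340)),("meterdial",T(512,364),S1(432,258))]: print(n,*tri(t,s))
# regulator
tc={(-1,1):B(75,443),(-1,-1):B(385,405),(1,-1):B(345,45),(1,1):B(45,85)}
sc={(-1,1):C(612,300),(1,1):C(412,180),(1,-1):C(597,45),(-1,-1):C(797,150)}
def f(p):
    R=rz(p[2]);e=[]
    for c,d in(("top",tc),("side",sc)):
        for k,v in d.items(): e.append(proj(c,R@[k[0]*.075,k[1]*.065,.058]+[p[0],p[1],0])-v)
    return np.concatenate(e)
o=least_squares(f,[.6,.2,0]);print("reg",o.x,o.fun.round(1))
E
```

```text
button [ 0.5954 -0.2737  0.1015] [ 0.6331  0.8291 -1.2446 -0.0971]
bar [ 0.5422 -0.1614  0.1686] [ 0.704   0.8941 -1.283  -0.1066]
railL [ 0.5961 -0.0933  0.1264] [-3.6427 -4.2065  6.1267  0.6066]
railR [ 0.624  -0.3216  0.1896] [ 0.4156  0.5474 -0.8713 -0.0674]
frontL [ 0.4989 -0.1123  0.0114] [ 0.5467  0.7007 -0.9236 -0.0748]
frontR? [ 0.5526 -0.33    0.0587] [-0.8131 -1.1434  1.6659  0.1104]
ball [0.5571 0.1941 0.1556] [ 0.4468  0.4169 -0.5586 -0.0767]
tab [0.6314 0.233  0.1516] [-0.2298 -0.194   0.2759  0.0429]
bottle [0.6499 0.0054 0.1233] [ 0.4065  0.4165 -0.6199 -0.0743]
spool [0.3901 0.1172 0.0507] [ 0.3748  0.447  -0.5106 -0.0477]
meterdial [ 0.3788 -0.1056  0.0363] [ 0.4358  0.6222 -0.7478 -0.0468]
reg [0.6284 0.2027 0.1235] [-0.3  1.3  1.7  0.9  1.1  0.1 -1.9  0.2 -0.4  0.5 -2.1 -1.9 -0.2 -1.5
  0.7 -0.1]
```

Run:
```python
import cv2,numpy as np
t=cv2.imread("pics/top0.png");s=cv2.imread("pics/side0.png")
def c(im,x,y,w,h,k):
    p=cv2.resize(im[y:y+h,x:x+w],(w*k,h*k),interpolation=cv2.INTER_CUBIC)
    p=np.clip(p*1.6,0,255).astype('uint8')
    for q in range(0,w,10): cv2.line(p,(q*k,0),(q*k,6),(0,0,255),1);cv2.putText(p,str(x+q),(q*k,18),0,.4,(0,255,255))
    for q in range(10,h,10): cv2.line(p,(0,q*k),(6,q*k),(0,0,255),1);cv2.putText(p,str(y+q),(8,q*k+4),0,.4,(0,255,255))
    return p
a=c(t,345,112,120,90,5);b=c(s,295,122,40,120,5)
b=c(s,298,160,28*2,75,5)[:, :]
A=np.zeros((450,800,3),'uint8');A[:450,:600]=a; 
b=cv2.resize(s[150:240,295:385],(0,0),fx=2.2,fy=2.2,interpolation=3);A[:b.shape[0],600:798]=b
cv2.imwrite("pics/c.png",A)
```

```text
(no output)
```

View pics/c.png

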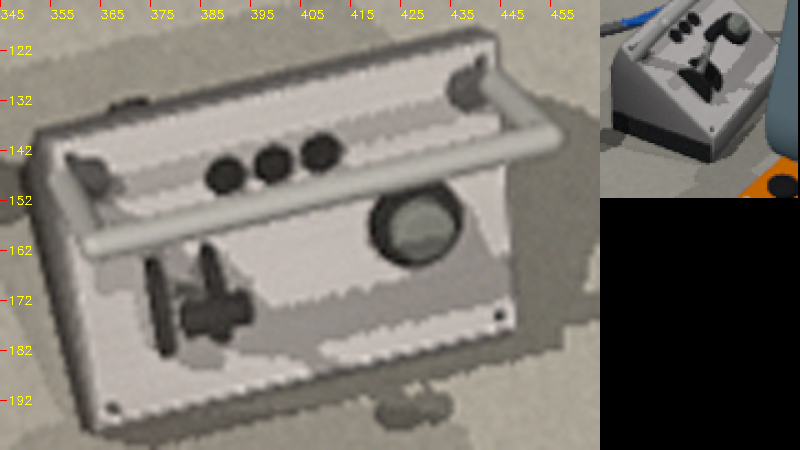

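```bash
cat > fit.py <<'E'
from h import *
np.set_printoptions(precision=4,suppress=True,linewidth=150)
T=lambda x,y:(345+(x+.5)/5-.5,112+(y+.5)/5-.5)
A=lambda x,y:(300+(x+.5)/10-.5,118+(y+.5)/10-.5)
S=lambda x,y:(295+(x-600+.5)/2.2-.5,150+(y+.5)/2.2-.5)
c,s=np.cos(np.radians(35)),np.sin(np.radians(35)); n=np.array([-s,0,c]);u=np.array([c,0,s]);O=np.array([-.0775,0,.04])
Y=np.array([0,1,0])
def pts(p):
    x,y,yaw,ub,yb,uh,yh,ur,xb=p[:9]
    d={"btn":O+u*ub+Y*yb+n*.022,"hinge":O+u*uh+Y*yh-n*.012,"railL":O+u*ur+Y*.112+n*.079,"railR":O+u*ur-Y*.112+n*.079,
    "FL":O+Y*.118,"FR":O-Y*.118,"BL":np.array([xb,.118,.137]),"BR":np.array([xb,-.118,.137])}
    d["bar"]=d["hinge"]+.1*(np.cos(.35)*n+np.sin(.35)*u)
    return {k:rz(yaw)@v+[x,y,0] for k,v in d.items()}
obs=[("top","btn",T(421,224)),("side","btn",A(580,425)),("top","bar",T(217,314)),("side","bar",A(485,440)),
("top","railL",T(94,243)),("top","railR",T(551,139)),("side","railR",A(615,85)),("top","FL",T(95,430)),("top","FR",T(512,325)),
("side","FL",S(712,130)),("side","FR",A(760,520)),("top","BL",T(40,137)),("top","BR",T(492,35)),("side","BL",A(52,530)),("side","BR",A(425,185))]
def f(p):
    d=pts(p);return np.concatenate([proj(cn,d[k])+p[(9 if cn=="top" else 11):][:2]-o for cn,k,o in obs]+[p[9:13]*.7])
o=least_squares(f,[.6,-.2,.23,.07,-.06,.07,.05,.1,.06,0,0,0,0],loss="soft_l1",x_scale=.1)
if __name__=="__main__":
    print(o.x)
    for (cn,k,_),e in zip(obs,f(o.x).reshape(-1,2)):print(cn,k,e.round(1))
    for k,v in pts(o.x).items():print(k,v)
E
python3 fit.py
```

```text
[ 0.6032 -0.2101  0.2376  0.0817 -0.0638  0.0601  0.0573  0.144   0.0597 -1.5224  0.1753  0.5038 -0.6003]
top btn [-0.2  0.7]
side btn [ 0.1 -2.1]
top bar [ 0.4 -0.2]
side bar [-0.4  0.8]
top railL [-0.   0.8]
top railR [-1.4 -0.4]
side railR [-0.5  0.1]
top FL [-0.4 -0.8]
top FR [ 0.9 -0.7]
side FL [0.1 2.8]
side FR [3.3 2.5]
top BL [0.4 1.4]
top BR [ 0.6 -0.3]
side BL [-1.1 -1. ]
side BR [ 0.2 -1. ]
btn [ 0.5956 -0.2775  0.1049]
hinge [ 0.5689 -0.1594  0.0646]
railL [ 0.5721 -0.1023  0.1873]
railR [ 0.6249 -0.32    0.1873]
FL [ 0.5001 -0.1136  0.04  ]
FR [ 0.5556 -0.343   0.04  ]
BL [ 0.6334 -0.0813  0.137 ]
BR [ 0.689  -0.3107  0.137 ]
bar [ 0.5438 -0.1655  0.1612]
```

```bash
cat >> h.py <<'E'
from scipy.spatial.transform import Rotation as Ro
def tool(yaw,tilt):  # z along -n
    c,s=np.cos(tilt),np.sin(tilt)
    return rz(yaw)@np.array([[c,0,s],[0,-1,0],[s,0,-c]])
def delta(st,P,R,show=True):
    R0=Ro.from_quat(st["eef_rot"]).as_matrix()
    return np.r_[R0.T@(np.asarray(P)-st["tcp_pos"])*100,np.degrees(Ro.from_matrix(R0.T@R).as_rotvec())].round(2)
E
python3 - <<'E'
from h import *; from fit import pts,o; from cell import r
st=r.sense();R=tool(.2376,np.radians(35));n=-R[:,2];Yw=-R[:,1]
b=np.array([.5955,-.2755,.1035])-.006*Yw
print(R,b);print(delta(st,b+.11*n,R),st["time_s"])
E
```

```text
[[ 0.7961  0.2354  0.5575]
 [ 0.1928 -0.9719  0.135 ]
 [ 0.5736  0.     -0.8192]] [ 0.5969 -0.2813  0.1035]
[ 40.12 -11.28   4.51  -1.98  34.96   6.28] 1.5
```

Request:
{"fn": "carry_out", "kwargs": {"deltas": [[20,-5.6,2,-1,17,3,1],[40.1,-11.3,4.5,-2,35,6.3,1],[40.1,-11.3,4.5,-2,35,6.3,1],[40.1,-11.3,4.5,-2,35,6.3,1],[40.1,-11.3,4.5,-2,35,6.3,1],[40.1,-11.3,4.5,-2,35,6.3,1],[40.1,-11.3,4.5,-2,35,6.3,1],[40.1,-11.3,4.5,-2,35,6.3,1]], "squeeze": 10}}

```text
time_s: 2.3
tcp_pos: [0.5213, -0.3062, 0.1959]
eef_rot: [0.947, 0.113, 0.299, -0.035]
contact_force: [0.5, -1.0, -1.2]
finger_gap: 0.299
grip_force: 0.0
```

```bash
cat > go.py <<'E'
from h import *; from cell import r; import sys
st=r.sense();R=tool(.2376,np.radians(35));n=-R[:,2];Yw=-R[:,1];b=np.array([.5955,-.2755,.1035])-.006*Yw
print(st["time_s"],st["finger_gap"],st["contact_force"].round(1),"along n above button mm",(n@(st["tcp_pos"]-b)*1000).round(1))
for a in sys.argv[1:]: print(a,delta(st,b+float(a)*n,R))
E
python3 go.py .1 .02 0 -.01
```

```text
2.3 0.29861258551144815 [ 0.5 -1.  -1.2] along n above button mm 121.2
.1 [ 1.2  -0.64  2.12  0.08 -0.05 -0.03]
.02 [ 1.19 -0.65 10.12  0.08 -0.05 -0.03]
0 [ 1.19 -0.65 12.12  0.08 -0.05 -0.03]
-.01 [ 1.19 -0.65 13.12  0.08 -0.05 -0.03]
```

Request:
{"fn": "carry_out", "kwargs": {"deltas": [[0,0,0,0,0,0,1],[0,0,0,0,0,0,1],[0,0,0,0,0,0,1]]}}

```text
time_s: 2.6
tcp_pos: [0.5197, -0.3079, 0.196]
eef_rot: [0.947, 0.113, 0.299, -0.035]
contact_force: [0.5, -1.2, 0.0]
finger_gap: 0.021
grip_force: 0.0
```

```bash
python3 go.py .02 0 -.01
```

```text
2.6 0.021301273422094872 [ 0.5 -1.2  0. ] along n above button mm 122.4
.02 [ 1.35 -0.78 10.24  0.07 -0.03 -0.02]
0 [ 1.35 -0.78 12.24  0.07 -0.03 -0.02]
-.01 [ 1.35 -0.78 13.24  0.07 -0.03 -0.02]
```

Request:
{"fn": "carry_out", "kwargs": {"deltas": [[1.4,-0.8,4,0,0,0,1],[1.4,-0.8,8,0,0,0,1],[1.4,-0.8,11,0,0,0,1],[1.4,-0.8,11.5,0,0,0,1],[1.4,-0.8,11.8,0,0,0,1],[1.4,-0.8,11.8,0,0,0,1]]}}

```text
time_s: 3.2
tcp_pos: [0.5948, -0.2824, 0.1082]
eef_rot: [0.947, 0.112, 0.299, -0.035]
contact_force: [0.2, 0.5, -0.5]
finger_gap: 0.003
grip_force: 0.0
```

```bash
python3 go.py 0 -.01
```

```text
3.2 0.003161077909266877 [ 0.2  0.5 -0.5] along n above button mm 5.2
0 [-0.08 -0.06  0.52  0.13 -0.07 -0.06]
-.01 [-0.08 -0.06  1.52  0.13 -0.07 -0.06]
```

Request:
{"fn": "carry_out", "kwargs": {"deltas": [[0,0,0.3,0,0,0,1],[0,0,0.5,0,0,0,1],[0,0,0.7,0,0,0,1],[0,0,0.9,0,0,0,1],[0,0,0.9,0,0,0,1]]}}

```text
time_s: 3.7
tcp_pos: [0.6006, -0.2808, 0.1009]
eef_rot: [0.947, 0.113, 0.3, -0.034]
contact_force: [-3.0, -3.3, 4.5]
finger_gap: 0.006
grip_force: 3.0
```

Request:
{"fn": "carry_out", "kwargs": {"deltas": [[0,0,0.2,0,0,0,1],[0,0,0.4,0,0,0,1],[0,0,0.5,0,0,0,1],[0,0,0.5,0,0,0,1]]}}

```text
time_s: 4.1
tcp_pos: [0.6017, -0.2809, 0.1002]
eef_rot: [0.947, 0.114, 0.299, -0.035]
contact_force: [-47.9, 2.4, 47.2]
finger_gap: 0.001
grip_force: 32.8
```

```bash
python3 go.py
python3 - <<'E'
from cell import r; import cv2
for c in ("side","top"): cv2.imwrite(f"pics/p_{c}.png",r.get_image(c)["image"])
print([[(x["box"],x["conf"]) for x in r.boxes_of(c,"breaker_grip")[:2]] for c in ("side","top")])
E
```

```text
4.1 0.000941327043106203 [-47.9   2.4  47.2] along n above button mm -5.4
[[([346.1, 189.3, 20.2, 8.3], 0.61), ([211.3, 217.4, 0.3, 11.1], 0.15)], [([266.5, 229.9, 22.6, 18.4], 0.59), ([379.9, 174.0, 18.0, 36.3], 0.49)]]
```

Request:
{"fn": "carry_out", "kwargs": {"deltas": [[0,0,-1,0,0,0,1],[0,0,-5,0,0,0,0.5],[0,0,-9,0,0,0,0],[-4,0,-12,0,0,0,0],[-9,0,-12,0,0,0,0],[-13,0,-12,0,0,0,0],[-13,0,-12,0,0,0,0]]}}

```text
time_s: 5.0
tcp_pos: [0.4293, -0.3187, 0.1163]
eef_rot: [0.947, 0.111, 0.298, -0.038]
contact_force: [0.2, -0.1, 0.6]
finger_gap: 0.527
grip_force: 0.0
```

Run:
```python
from cell import r; import cv2,numpy as np
ims=[]
for c in ("side","top"):
    im=r.get_image(c)["image"]; cv2.imwrite(f"pics/d_{c}.png",im)
    print([(np.round(x["box"]),round(x["conf"],2)) for x in r.boxes_of(c,"breaker_grip")[:3]])
    x,y=((310,140) if c=="side" else (350,130)); ims.append(cv2.resize(im[y:y+75,x:x+50 if c=="side" else x+50],(400,600),interpolation=3))
cv2.imwrite("pics/d.png",np.clip(np.hstack(ims)*1.6,0,255).astype('uint8')); s=r.sense();print(s["time_s"],s["tcp_pos"],s["finger_gap"],s["contact_force"])
```

```text
[]
[(array([380., 172.,  19.,  39.]), 0.73)]
5.2 [ 0.43345356 -0.32014734  0.12006067] 0.7121709800265814 [ 0.25297123  0.53319717 -1.22583901]
```

View pics/d.png

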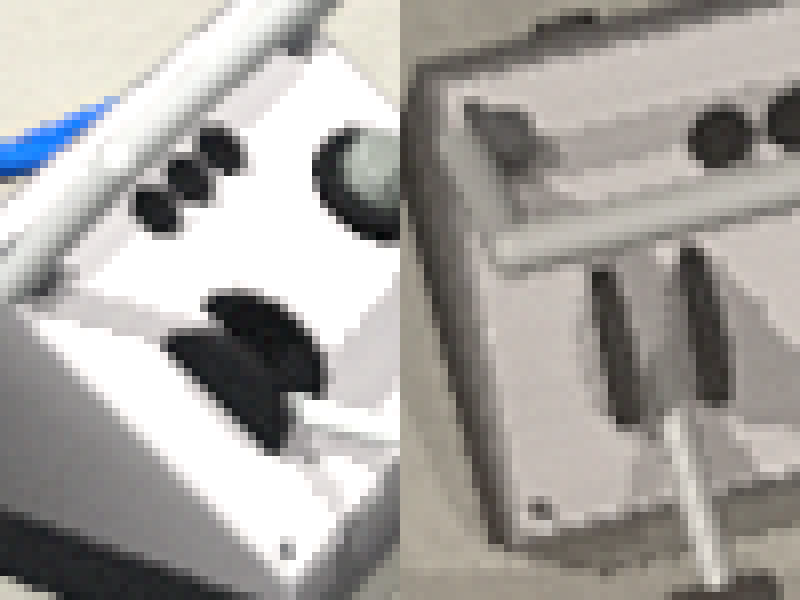

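```bash
cat >> fit.py <<'E'
def barpos(q,p=o.x):
    yaw=p[2]; return pts(p)["hinge"]+rz(yaw)@(.1*(np.cos(.35-q)*n+np.sin(.35-q)*u))
E
python3 - <<'E'
from fit import *; import cv2
B=barpos(1.2);print(B)
for b in ("top","side"): print(b,proj(b,B),proj(b,B)+o.x[(9 if b=="top" else 11):][:2])
im=cv2.imread("pics/d_side.png")[160:220,330:410];t=cv2.imread("pics/d_top.png")[170:230,360:420]
cv2.imwrite("pics/e.png",np.clip(np.hstack([cv2.resize(im,(455,342),interpolation=3),cv2.resize(t,(342,342),interpolation=3)])*1.6,0,255).astype('uint8'))
E
```

```text
[ 0.4723 -0.1828  0.0756]
top [392.4762 205.7476] [390.9537 205.9229]
side [369.0712 195.6016] [369.575  195.0013]
```

View pics/e.png

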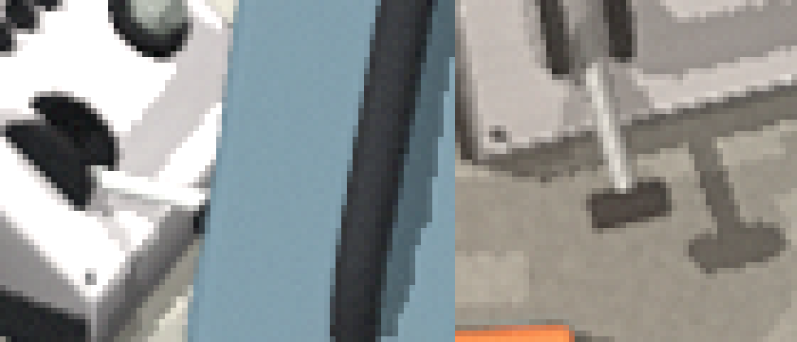

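```bash
cat > gb.py <<'E'
from fit import *; from cell import r; import sys
st=r.sense();R=tool(.2376,np.radians(35));nw=-R[:,2];D=np.array([0,.003,0])
print(st["time_s"],st["finger_gap"],st["grip_force"],st["contact_force"].round(1),st["tcp_pos"])
for a in sys.argv[1:]:
    q,h=map(float,a.split(",")); print(a,delta(st,barpos(q)+D+(h-.019)*nw,R))
E
python3 gb.py 1.2,.08 1.2,0
```

```text
5.2 0.7121709800265814 0.0 [ 0.3  0.5 -1.2] [ 0.4335 -0.3201  0.1201]
1.2,.08 [  3.25 -12.72   1.6    0.03  -0.07   0.04]
1.2,0 [  3.24 -12.73   9.6    0.03  -0.07   0.04]
```

Request:
{"fn": "carry_out", "kwargs": {"deltas": [[0,-4.5,0,0,0,0,0],[1.5,-9,0.5,0,0,0,0],[3.2,-12.7,1.6,0,0,0,0],[3.2,-12.7,4,0,0,0,0],[3.2,-12.7,7.5,0,0,0,0],[3.2,-12.7,9.2,0,0,0,0],[3.2,-12.7,9.6,0,0,0,0],[3.2,-12.7,9.6,0,0,0,0]]}}

```text
time_s: 6.0
tcp_pos: [0.4825, -0.1767, 0.0593]
eef_rot: [0.947, 0.114, 0.299, -0.036]
contact_force: [-0.2, -0.3, -0.3]
finger_gap: 0.998
grip_force: 0.0
```

```bash
python3 gb.py 1.2,0
python3 - <<'E'
from cell import r; import cv2,numpy as np
im=r.get_image("top")["image"][160:235,350:430];s=r.get_image("side")["image"][140:215,330:380]
cv2.imwrite("pics/g.png",np.clip(np.hstack([cv2.resize(im,(480,450),interpolation=3),cv2.resize(s,(300,450),interpolation=3)])*1.6,0,255).astype('uint8'))
E
```

```text
6.0 0.9977229249215575 0.0 [-0.2 -0.3 -0.3] [ 0.4825 -0.1767  0.0593]
1.2,0 [ 0.06  0.06 -0.04 -0.08 -0.05  0.09]
```

View pics/g.png

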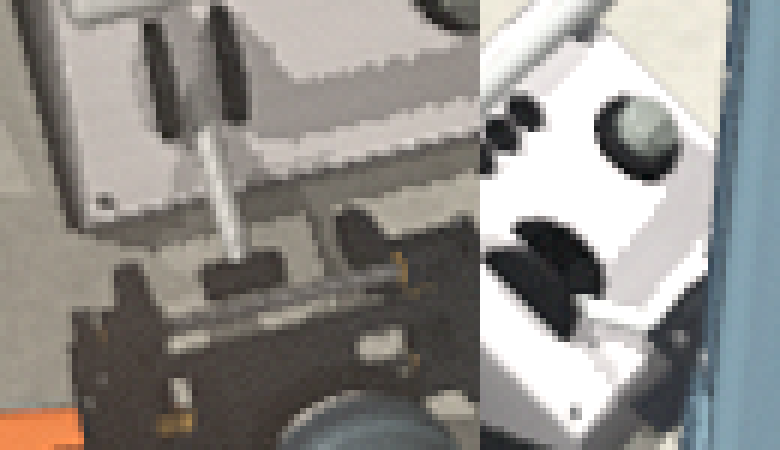

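Request:
{"fn": "carry_out", "kwargs": {"deltas": [[0,0,0,0,0,0,1],[0,0,0,0,0,0,1],[0,0,0,0,0,0,1],[0,0,0,0,0,0,1],[0,0,0,0,0,0,1]], "squeeze": 10}}

```text
time_s: 6.6
tcp_pos: [0.4817, -0.1777, 0.0592]
eef_rot: [0.947, 0.113, 0.299, -0.035]
contact_force: [-1.0, -0.5, 0.2]
finger_gap: 0.57
grip_force: 0.0
```

```bash
python3 gb.py 1.0,0 0.8,0 0.6,0 0.4,0 0.2,0 0.05,0 -.05,0 -.1,0
```

```text
6.6 0.5699073675435048 0.0 [-1.  -0.5  0.2] [ 0.4817 -0.1777  0.0592]
1.0,0 [ 1.61 -0.02 -1.35  0.04 -0.04 -0.02]
0.8,0 [ 3.32 -0.02 -2.39  0.04 -0.04 -0.02]
0.6,0 [ 5.19 -0.02 -3.08  0.04 -0.04 -0.02]
0.4,0 [ 7.17 -0.02 -3.37  0.04 -0.04 -0.02]
0.2,0 [ 9.16 -0.02 -3.27  0.04 -0.04 -0.02]
0.05,0 [10.62 -0.02 -2.94  0.04 -0.04 -0.02]
-.05,0 [11.56 -0.02 -2.59  0.04 -0.04 -0.02]
-.1,0 [12.01 -0.02 -2.39  0.04 -0.04 -0.02]
```

Request:
{"fn": "carry_out", "kwargs": {"deltas": [[0,0,0,0,0,0,1],[0,0,0,0,0,0,1],[0,0,0,0,0,0,1],[0,0,0,0,0,0,1]]}}

```text
time_s: 7.0
tcp_pos: [0.4809, -0.1743, 0.0586]
eef_rot: [0.947, 0.114, 0.299, -0.039]
contact_force: [-6.5, 8.5, 8.9]
finger_gap: 0.403
grip_force: 10.0
```

Request:
{"fn": "carry_out", "kwargs": {"deltas": [[0.8,-0.3,-0.75,0,0,0,1],[1.6,-0.3,-1.4,0,0,0,1],[2.4,-0.3,-1.95,0,0,0,1],[3.3,-0.3,-2.4,0,0,0,1],[4.2,-0.3,-2.8,0,0,0,1],[5.2,-0.3,-3.1,0,0,0,1],[5.2,-0.3,-3.1,0,0,0,1]]}}

```text
time_s: 7.7
tcp_pos: [0.5053, -0.1682, 0.1148]
eef_rot: [0.947, 0.114, 0.299, -0.036]
contact_force: [-5.9, 0.2, 3.4]
finger_gap: 0.401
grip_force: 10.0
```

```bash
python3 gb.py 0.4,0 0.2,0 0.05,0 -.05,0 -.1,0
```

```text
7.7 0.4012001435927275 10.000519696623087 [-5.9  0.2  3.4] [ 0.5053 -0.1682  0.1148]
0.4,0 [ 1.91  0.35 -0.27 -0.03 -0.05  0.07]
0.2,0 [ 3.9   0.35 -0.17 -0.03 -0.05  0.07]
0.05,0 [ 5.36  0.35  0.16 -0.03 -0.05  0.07]
-.05,0 [ 6.3   0.36  0.51 -0.03 -0.05  0.07]
-.1,0 [ 6.76  0.36  0.71 -0.03 -0.05  0.07]
```

Request:
{"fn": "carry_out", "kwargs": {"deltas": [[1.0,0,-0.2,0,0,0,1],[2.0,0,-0.25,0,0,0,1],[3.0,0,-0.2,0,0,0,1],[3.9,0,-0.15,0,0,0,1],[4.7,0,0,0,0,0,1],[5.4,0,0.15,0,0,0,1],[6.3,0,0.5,0,0,0,1],[6.7,0,0.7,0,0,0,1]]}}

```text
time_s: 8.5
tcp_pos: [0.5627, -0.1546, 0.1467]
eef_rot: [0.947, 0.113, 0.299, -0.036]
contact_force: [-12.5, -3.6, -0.4]
finger_gap: 0.404
grip_force: 10.0
```

Request:
{"fn": "carry_out", "kwargs": {"deltas": [[0,0,0,0,0,0,1],[0,0,0,0,0,0,1]]}}

```text
time_s: 8.7
tcp_pos: [0.5624, -0.1547, 0.1468]
eef_rot: [0.947, 0.113, 0.299, -0.036]
contact_force: [0.4, -0.2, -5.2]
finger_gap: 0.405
grip_force: 10.0
```

```bash
python3 gb.py 0,0 -.05,0 -.1,0
```

```text
8.7 0.4047368421550793 9.99978767707944 [ 0.4 -0.2 -5.2] [ 0.5624 -0.1547  0.1468]
0,0 [-0.8   0.32 -0.42 -0.01 -0.02 -0.01]
-.05,0 [-0.33  0.32 -0.24 -0.01 -0.02 -0.01]
-.1,0 [ 0.12  0.32 -0.03 -0.01 -0.02 -0.01]
```

Request:
{"fn": "carry_out", "kwargs": {"deltas": [[0.2,0,0.1,0,0,0,1],[0.4,0,0.2,0,0,0,1],[0.4,0,0.2,0,0,0,1]]}}

```text
time_s: 9.0
tcp_pos: [0.5656, -0.154, 0.1471]
eef_rot: [0.947, 0.113, 0.298, -0.036]
contact_force: [-11.6, -2.7, -1.7]
finger_gap: 0.402
grip_force: 10.0
```

Request:
{"fn": "carry_out", "kwargs": {"deltas": [[-0.4,0,-0.2,0,0,0,1],[-0.7,0,-0.35,0,0,0,1],[-0.9,0,-0.4,0,0,0,1],[-0.9,0,-0.4,0,0,0,1]]}}

```text
time_s: 9.4
tcp_pos: [0.5572, -0.156, 0.146]
eef_rot: [0.947, 0.113, 0.299, -0.036]
contact_force: [1.2, 0.7, -4.2]
finger_gap: 0.403
grip_force: 10.0
```

Request:
{"fn": "carry_out", "kwargs": {"deltas": [[0,0,0,0,0,0,0],[0,0,0,0,0,0,0],[0,0,0,0,0,0,0],[0,0,0,0,0,0,0],[0,0,0,0,0,0,0],[0,0,0,0,0,0,0],[0,0,-3,0,0,0,0],[0,0,-7,0,0,0,0]]}}

```text
time_s: 10.2
tcp_pos: [0.5171, -0.1645, 0.2019]
eef_rot: [0.947, 0.113, 0.298, -0.037]
contact_force: [1.0, -0.3, 0.2]
finger_gap: 1.0
grip_force: 0.0
```

Request:
{"fn": "carry_out", "kwargs": {"deltas": [[0,0,-4,0,0,0,0],[-4,0,-8,0,0,0,0.5],[-8,0,-8,0,0,0,0.5],[-10,0,-8,0,0,0,0.5],[-10,0,-8,0,0,0,0.5]]}}

```text
time_s: 10.7
tcp_pos: [0.3924, -0.1959, 0.21]
eef_rot: [0.947, 0.111, 0.299, -0.036]
contact_force: [0.5, 0.0, -0.4]
finger_gap: 0.666
grip_force: 0.0
```

```bash
python3 gb.py
python3 - <<'E'
from cell import r; import cv2,numpy as np
t=r.get_image("top")["image"];cv2.imwrite("pics/f_top.png",t);s=r.get_image("side")["image"];cv2.imwrite("pics/f_side.png",s)
im=t[105:255,170:470];s=s[110:260,170:420]
cv2.imwrite("pics/k.png",np.vstack([cv2.resize(im,(600,300),interpolation=3),cv2.resize(s,(500,300),interpolation=3)]) if 0 else np.vstack([cv2.resize(im,(600,300),interpolation=3),cv2.copyMakeBorder(cv2.resize(s,(500,300),interpolation=3),0,0,0,100,0)]))
E
```

```text
10.7 0.6658151217166461 0.0 [ 0.5  0.  -0.4] [ 0.3924 -0.1959  0.21  ]
```

View pics/k.png

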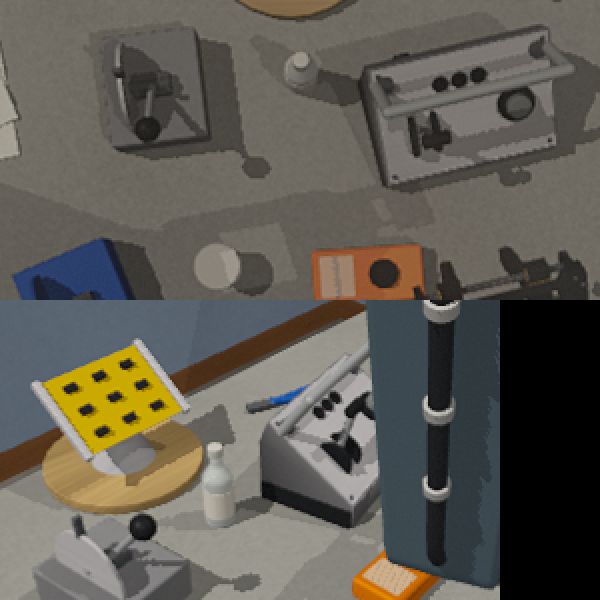

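Run:
```python
import cv2,numpy as np
s=cv2.cvtColor(cv2.imread("pics/side0.png"),6);t=cv2.cvtColor(cv2.imread("pics/top0.png"),6)
print("side r215.. c202..");print(s[214:232,202:216])
print("top r134 c222");print(t[134:148,222:238])
print("ball side");
for n,i,(y,x,h,w) in(("side",s,(212,228,24,26)),("top",t,(158,232,24,26))):
    g=i[y:y+h,x:x+w]; _,m=cv2.threshold(g,45,255,cv2.THRESH_BINARY_INV);M=cv2.moments(m,True);print(n,x+M['m10']/M['m00'],y+M['m01']/M['m00'],M['m00'],(4*M['m00']/np.pi)**.5)
```

```text
side r215.. c202..
[[138 132 123 121 115 114 110 108 111 111 115 113 111 113]
 [141 140 138 131 121 120 120 120 118 108 103 109 113 114]
 [142 141 142 141 139 139 131 127 140 130 120 122 118 112]
 [142 141 141 144 146 138 109 100 130 143 140 141 139 138]
 [142 142 143 134 115  99  86  71  84 126 144 144 144 144]
 [142 143 142 121  86  79  60  46  68 122 144 143 141 142]
 [142 142 141 124  87  63  43  39  49 111 145 142 141 142]
 [141 142 143 128  89  56  44  40  39 108 148 143 142 143]
 [142 142 143 130  90  56  44  42  41  82 127 143 142 142]
 [141 141 143 141 114  63  53  42  39  69 120 143 143 135]
 [140 140 143 144 128  85  57  44  40  49 113 148 139 129]
 [154 163 167 167 148  96  53  42  42  36  80 121 129 126]
 [149 155 158 160 159 127  55  47  37  36  61 105 126 125]
 [147 147 147 149 154 132  72  50  76 106  94 103 126 127]
 [147 148 148 147 149 131  83  96 153 174 165 146 131 124]
 [147 148 148 147 149 145 128 120 148 172 178 176 163 137]
 [148 147 148 148 149 148 146 142 144 151 161 176 178 163]
 [148 148 148 148 148 149 148 148 148 145 147 155 172 179]]
top r134 c222
[[ 7
[... 379 characters left out ...]
9  62  60  61  61]
 [ 80  80  81  76  61  66  64  65  53  42  58  61  60  61  61  60]
 [ 82  78  80  79  64  46  47  47  39  32  47  61  62  60  59  55]
 [ 86  78  79  81  73  42  29  33  31  31  46  62  59  54  50  44]
 [ 84  78  79  80  78  65  36  26  33  30  41  57  58  48  42  44]
 [ 82  77  77  78  80  75  96 131 112  45  53  61  59  48  43  45]
 [ 84  78  78  77  78  74 109 152 130  52  59  59  58  43  41  41]
 [ 84  80  77  77  78  73 100 141 125  40  52  59  50  38  37  41]
 [ 76  85  78  81  80  75  97 137 127  58  52  57  47  41  42  43]]
ball side
side 241.07142857142858 223.57142857142858 126.0 12.666024736934256
top 242.97596153846155 171.66346153846155 208.0 16.273715780512877
```

```bash
cat > reg.py <<'E'
from h import *; import cv2
np.set_printoptions(precision=4,suppress=True,linewidth=150)
B=lambda x,y:np.array((215+(x+.5)/6.667-.5,112+(y+.5)/6.667-.5))
C=lambda x,y:np.array((185+(x-400+.5)/5-.5,210+(y+.5)/5-.5))
tc={(-1,1):B(75,443),(-1,-1):B(385,405),(1,-1):B(345,45),(1,1):B(45,85)}
sc={(-1,1):C(612,300),(1,1):C(412,180),(1,-1):C(597,45),(-1,-1):C(797,150)}
def cent(c,p,phi):
    P=[]
    d=np.array([np.sin(phi-.9),0,np.cos(phi-.9)]);e=np.array([d[2],0,-d[0]])
    for r_ in(.060,.085):
        for a in(-.0035,.0035):
            for y in(.0245,.0355): P.append(proj(c,rz(p[2])@(np.array([0,y,.068])+d*r_+e*a)+[p[0],p[1],0]))
    h=cv2.convexHull(np.array(P,np.float32));M=cv2.moments(h);return np.array([M['m10'],M['m01']])/M['m00'],M['m00']
def mask(g,y,x,h,w,t):
    m=(g[y:y+h,x:x+w]<t).astype('uint8');M=cv2.moments(m,True);return np.array([x+M['m10']/M['m00'],y+M['m01']/M['m00']]),M['m00']
def fit(ballT,ballS,tabT,tabS,bias=True):
    def f(p):
        e=[];b={"top":p[5:7],"side":p[7:9]}
        for c,d in(("top",tc),("side",sc)):
            for k,v in d.items(): e.append((proj(c,rz(p[2])@[k[0]*.075,k[1]*.065,.058]+[p[0],p[1],0])+b[c]-v)*.6)
        ball=rz(p[2])@[.115*np.sin(p[3]-.9),0,.068+.115*np.cos(p[3]-.9)]+[p[0],p[1],0]
        e+=[(proj("top",ball)+b["top"]-ballT)*2,(proj("side",ball)+b["side"]-ballS)*2]
        e+=[(cent(c,p,p[4])[0]+b[c]-o)*2 for c,o in(("top",tabT),("side",tabS))]
        return np.concatenate(e+[p[5:]*(.7 if bias else 1e3)])
    o=least_squares(f,[.628,.2027,.12,.2,.95,0,0,0,0],diff_step=1e-4);return o.x,f(o.x)
E
cat > runreg.py <<'E'
from reg import *
s=cv2.cvtColor(cv2.imread("pics/side0.png"),6);t=cv2.cvtColor(cv2.imread("pics/top0.png"),6)
ts,a=mask(s,217,203,11,10,95);tt,b=mask(t,138,225,6,7,68.5)
print(ts,a,tt,b)
for bias in(True,False):
    x,e=fit(np.array([243.2,169.1]),np.array([241.1,223.4]),tt,ts,bias);print(x,e.round(1)[16:]);print([cent(c,x,x[4]) for c in("top","side")])
E
python3 runreg.py
```

```text
[208.8958 222.5833] 48.0 [228.8 140.7] 30.0
[ 0.6288  0.2031  0.1222  0.2181  0.9903 -0.2721 -0.4501  0.5306  0.7145] [ 0.1  0.1  0.  -0.1  0.2  0.   0.  -0.1 -0.2 -0.3  0.4  0.5]
[(array([229.1666, 141.1527]), 30.24247965204995), (array([208.369 , 221.8275]), 58.80759029730689)]
[ 0.6291  0.2034  0.1224  0.2097  0.9814 -0.     -0.      0.      0.    ] [ 0.5  1.4 -0.9 -0.9  0.5  1.2 -1.1 -1.3 -0.  -0.   0.   0. ]
[(array([229.0673, 141.293 ]), 29.9050106969662), (array([208.3699, 221.925 ]), 58.681315178168006)]
```

```bash
cat > gl.py <<'E'
from h import *; from cell import r; import sys
st=r.sense();R=tool(.1223,0);print(st["time_s"],st["finger_gap"],st["contact_force"].round(1),st["tcp_pos"].round(4))
for a in sys.argv[1:]:
    q,h=map(float,a.split(","));P=rz(.1223)@[.115*np.sin(q-.9),0,.068+.115*np.cos(q-.9)]+[.6290,.2033,h-.016]
    print(a,P.round(4),delta(st,P,R))
E
python3 gl.py .212,.1
```

```text
10.8 0.5724493702340169 [-0.2 -0.6  0.1] [ 0.3942 -0.1962  0.2117]
.212,.1 [0.5565 0.1944 0.2408] [ 22.06 -34.19  11.91  -1.96 -35.03   6.28]
```

Request:
{"fn": "carry_out", "kwargs": {"deltas": [[2,-4,-1,0,-4,0,0.4],[22,-34.2,11.9,-2,-35,6.3,0.4],[22,-34.2,11.9,-2,-35,6.3,0.4],[22,-34.2,11.9,-2,-35,6.3,0.4],[22,-34.2,11.9,-2,-35,6.3,0.4],[22,-34.2,11.9,-2,-35,6.3,0.4],[22,-34.2,11.9,-2,-35,6.3,0.4],[22,-34.2,11.9,-2,-35,6.3,0.4]]}}

```text
time_s: 11.6
tcp_pos: [0.5113, 0.1017, 0.237]
eef_rot: [0.998, 0.063, 0.0, 0.0]
contact_force: [1.2, -1.1, -0.4]
finger_gap: 0.6
grip_force: 0.0
```

Request:
{"fn": "carry_out", "kwargs": {"deltas": [[0,0,0,0,0,0,0.35],[0,0,0,0,0,0,0.35],[0,0,0,0,0,0,0.35]]}}

```text
time_s: 11.9
tcp_pos: [0.5093, 0.0973, 0.2367]
eef_rot: [0.998, 0.062, 0.0, 0.0]
contact_force: [-0.1, -0.9, 0.6]
finger_gap: 0.648
grip_force: 0.0
```

```bash
python3 gl.py .212,.1 .212,.04 .212,0
```

```text
11.9 0.648412539103462 [-0.1 -0.9  0.6] [0.5093 0.0973 0.2367]
.212,.1 [0.5565 0.1944 0.2408] [ 5.89 -9.05 -0.42  0.03  0.    0.12]
.212,.04 [0.5565 0.1944 0.1808] [ 5.89 -9.05  5.58  0.03  0.    0.12]
.212,0 [0.5565 0.1944 0.1408] [ 5.89 -9.06  9.58  0.03  0.    0.12]
```

Request:
{"fn": "carry_out", "kwargs": {"deltas": [[2.5,-4,-0.4,0,0,0,0.35],[5.9,-9,-0.4,0,0,0,0.35],[5.9,-9,0,0,0,0,0.35],[5.9,-9,4,0,0,0,0.35],[5.9,-9,8,0,0,0,0.35],[5.9,-9,9.6,0,0,0,0.35],[5.9,-9,9.6,0,0,0,0.35]]}}

```text
time_s: 12.6
tcp_pos: [0.5545, 0.1915, 0.1376]
eef_rot: [0.998, 0.061, -0.003, 0.001]
contact_force: [-0.9, 0.7, 0.5]
finger_gap: 0.651
grip_force: 0.0
```

```bash
python3 gl.py .212,0
```

```text
12.6 0.6513481561856073 [-0.9  0.7  0.5] [0.5545 0.1915 0.1376]
.212,0 [0.5565 0.1944 0.1408] [ 0.24 -0.26 -0.33  0.04  0.36 -0.06]
```

Request:
{"fn": "carry_out", "kwargs": {"deltas": [[0.1,-0.2,-0.2,0,0,0,0.35],[0.1,-0.2,-0.2,0,0,0,1],[0.1,-0.2,-0.2,0,0,0,1],[0.1,-0.2,-0.2,0,0,0,1],[0.1,-0.2,-0.2,0,0,0,1],[0.1,-0.2,-0.2,0,0,0,1],[0.1,-0.2,-0.2,0,0,0,1]], "squeeze": 15}}

```text
time_s: 13.3
tcp_pos: [0.5577, 0.1948, 0.1433]
eef_rot: [0.998, 0.062, 0.0, 0.001]
contact_force: [-2.7, -5.7, 4.2]
finger_gap: 0.353
grip_force: 15.0
```

```bash
python3 gl.py .212,0 .4,0 .6,0 .8,0 .985,0
```

```text
13.3 0.3526585774927935 [-2.7 -5.7  4.2] [0.5577 0.1948 0.1433]
.212,0 [0.5565 0.1944 0.1408] [-0.12  0.03  0.24  0.1  -0.    0.07]
.4,0 [0.5743 0.1966 0.1529] [ 1.67  0.03 -0.96  0.1  -0.    0.07]
.6,0 [0.5953 0.1992 0.1619] [ 3.78  0.04 -1.86  0.1  -0.    0.07]
.8,0 [0.6176 0.2019 0.1664] [ 6.03  0.04 -2.31  0.1  -0.    0.07]
.985,0 [0.6387 0.2045 0.1666] [ 8.16  0.04 -2.33  0.1  -0.    0.07]
```

Request:
{"fn": "carry_out", "kwargs": {"deltas": [[0.9,0,-0.7,0,0,0,1],[1.8,0,-1.2,0,0,0,1],[2.8,0,-1.7,0,0,0,1],[3.9,0,-2.1,0,0,0,1],[5.0,0,-2.4,0,0,0,1],[6.1,0,-2.5,0,0,0,1],[7.2,0,-2.6,0,0,0,1],[8.0,0,-2.6,0,0,0,1]]}}

```text
time_s: 14.1
tcp_pos: [0.6379, 0.2049, 0.1695]
eef_rot: [0.998, 0.062, 0.001, 0.001]
contact_force: [-0.8, -4.8, 3.5]
finger_gap: 0.352
grip_force: 15.0
```

Request:
{"fn": "carry_out", "kwargs": {"deltas": [[0.3,0,0,0,0,0,1],[0.3,0,0,0,0,0,1],[0.3,0,0,0,0,0,1]]}}

```text
time_s: 14.4
tcp_pos: [0.6407, 0.2053, 0.1693]
eef_rot: [0.998, 0.062, 0.001, 0.001]
contact_force: [1.5, -5.1, 5.0]
finger_gap: 0.351
grip_force: 15.0
```

```bash
python3 gl.py .9,0 .985,0
python3 - <<'E'
from cell import r; import cv2
for c in("side","top"): cv2.imwrite(f"pics/m_{c}.png",r.get_image(c)["image"])
s=cv2.cvtColor(cv2.imread("pics/m_side.png"),6);print(s[214:230,202:216])
E
```

```text
14.4 0.35051055587967334 [ 1.5 -5.1  5. ] [0.6407 0.2053 0.1693]
.9,0 [0.629  0.2033 0.167 ] [-1.19  0.06  0.22  0.07 -0.11  0.06]
.985,0 [0.6387 0.2045 0.1666] [-0.21  0.06  0.27  0.07 -0.11  0.06]
[[149 143 134 131 125 123 120 119 122 122 125 123 121 123]
 [155 151 150 143 131 130 131 130 131 118 111 119 123 127]
 [153 153 154 152 150 151 141 137 152 141 130 134 127 122]
 [154 153 153 155 157 148 119 108 141 154 151 153 151 150]
 [153 154 153 146 125 108  95  78  93 136 155 155 155 155]
 [153 154 153 132  95  87  66  53  76 133 156 153 153 153]
 [154 153 153 136  94  69  49  45  57 122 157 154 153 154]
 [153 154 154 139  97  63  45  46  43 117 159 155 154 154]
 [153 153 155 141  99  63  48  48  43  91 139 154 153 154]
 [153 152 154 153 125  69  59  48  44  77 131 155 155 147]
 [153 153 154 156 138  94  63  49  46  56 123 159 149 140]
 [158 163 168 176 159 106  60  47  46  43  88 131 139 136]
 [159 161 166 171 172 139  61  53  44  40  67 117 137 137]
 [159 159 159 160 165 144  79  55  83 116 103 114 137 136]
 [159 159 160 159 160 142  92 106 165 186 177 159 142 136]
 [159 159 160 160 160 156 139 131 160 184 190 189 175 148]]
```

Request:
{"fn": "carry_out", "kwargs": {"deltas": [[0,0,0,0,0,0,0.4],[0,0,0,0,0,0,0.4],[0,0,0,0,0,0,0.4],[0,0,-3,0,0,0,0.4],[0,0,-7,0,0,0,0.4],[0,0,-10,0,0,0,0.4],[-4,0,-12,0,0,0,0.4],[-9,0,-12,0,0,0,0.4]]}}

```text
time_s: 15.3
tcp_pos: [0.552, 0.1952, 0.2916]
eef_rot: [0.998, 0.062, 0.003, -0.0]
contact_force: [-0.1, 0.5, 0.6]
finger_gap: 0.601
grip_force: 0.0
```

Request:
{"fn": "carry_out", "kwargs": {"deltas": [[-5,4,0,0,0,0,0.4],[-8,8,0,0,0,0,0.4],[-10,12,0,0,0,0,0.4],[-10,12,0,0,0,0,0.4],[-10,12,0,0,0,0,0.4]]}}

```text
time_s: 15.8
tcp_pos: [0.4659, 0.0627, 0.289]
eef_rot: [0.998, 0.061, 0.0, -0.0]
contact_force: [-0.8, -0.5, 0.3]
finger_gap: 0.604
grip_force: 0.0
```

Run:
```python
from cell import r; import cv2,numpy as np
o=[]
for c,(x,y,w,h) in(("top",(215,112,60,75)),("side",(185,200,80,100))):
    i=r.get_image(c)["image"];cv2.imwrite(f"pics/n_{c}.png",i);print(c,[(np.round(b["box"],1),round(b["conf"],2)) for b in r.boxes_of(c,"output_grip")[:3]])
    p=np.clip(cv2.resize(i[y:y+h,x:x+w],(400,500),interpolation=3)*1.4,0,255).astype('uint8');o.append(p)
cv2.imwrite("pics/n.png",np.hstack(o));print(r.sense()["time_s"])
```

```text
top [(array([207.5, 261.4,  14. ,  37.6]), 0.75)]
side [(array([273.1, 318.5,  53.4,  17.4]), 0.97), (array([210.4, 195.3,  12.7,  36.8]), 0.8), (array([306.4, 264.4,  20.6,  32.1]), 0.42)]
16.0
```

View pics/n.png

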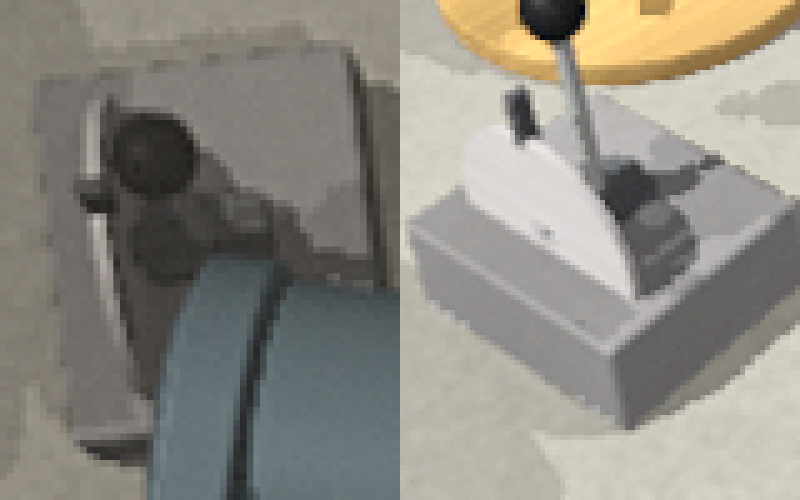

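Run:
```python
from reg import *
s=cv2.cvtColor(cv2.imread("pics/n_side.png"),6);t=cv2.cvtColor(cv2.imread("pics/n_top.png"),6)
def big(g,y,x,h,w,th):
    m=(g[y:y+h,x:x+w]<th).astype('uint8');n,l,st,c=cv2.connectedComponentsWithStats(m);k=1+st[1:,4].argmax();return c[k]+[x,y],st[k]
print(big(s,188,205,22,22,60),[big(t,126,232,16,16,k) for k in(38,44,48)])
bs=big(s,188,205,22,22,60)[0]
ts,a=mask(s,217,203,11,10,95);tt,b=mask(t,138,225,6,6,66);tt0=np.array([228.8,140.7]);ts0=np.array([208.9,222.58]);print(ts,a,tt,b)
for bt in(big(t,126,232,16,16,44)[0],np.array([238.,134.4])):
  for bias in(True,False):
    x,e=fit(bt,bs,tt0,ts0,bias);print(x,e.round(1)[16:24])
```

```text
(array([214.9771, 201.4809]), array([  4,   7,  13,  14, 131], dtype=int32)) [(array([237.6897, 135.2586]), array([  0,   3,  12,  13, 116], dtype=int32)), (array([237.6462, 135.1385]), array([  0,   3,  13,  13, 130], dtype=int32)), (array([237.6691, 135.1942]), array([  0,   3,  13,  13, 139], dtype=int32))]
[208.9574 222.5957] 47.0 [228.4091 140.6364] 22.0
[ 0.6285  0.2033  0.1246  0.9733  0.9931 -0.2301 -0.3836  0.4503  0.5015] [ 0.2 -0.4  0.3  0.3  0.1  0.3 -0.2 -0.3]
[ 0.6279  0.2034  0.125   0.9766  0.9983 -0.     -0.      0.      0.    ] [ 0.5  0.6 -0.6 -0.6  0.4  1.2 -1.1 -1.2]
[ 0.6287  0.2028  0.1239  0.9827  0.9928 -0.2683 -0.4193  0.4544  0.694 ] [-0.3  0.  -0.   0.1  0.4  0.   0.  -0.2]
[ 0.6279  0.203   0.1242  0.9873  0.9997 -0.     -0.      0.      0.    ] [ 0.   1.1 -1.  -1.   0.7  1.1 -1.  -1.4]
```

Run:
```python
from cell import r; import numpy as np
for t in("breaker_grip","spool","meter","bottle"): print(t,[(np.round(b["box"]),round(b["conf"],2)) for c in("top","side") for b in r.boxes_of(c,t)[:2]])
import cv2
d=cv2.absdiff(cv2.imread("pics/top0.png"),cv2.imread("pics/n_top.png")).max(2)
for n,(x,y,w,h) in dict(bar=(378,168,20,13),spool=(265,224,24,25),meter=(327,226,50,30),bottle=(312,133,18,22)).items(): print(n,d[y:y+h,x:x+w].mean().round(1))
```

```text
breaker_grip []
spool [(array([266., 227.,  19.,  22.]), 0.77), (array([305., 264.,  24.,  36.]), 0.88)]
meter [(array([327., 226.,  55.,  34.]), 0.93), (array([347., 221.,  54.,  49.]), 0.77)]
bottle [(array([313., 134.,  18.,  21.]), 0.59), (array([271., 182.,  18.,  43.]), 0.97)]
bar 2.4
spool 14.6
meter 9.7
bottle 1.7
```

```bash
python3 -c "
from cell import r; print(r.job_done())"
```

```text
the job is handed in; nothing more can be done
None
```

I pressed the test button so the handle dropped, lifted the handle until it latched, then swung the output lever to about 0.98 rad against about 0.99 measured for the tab. The tab, spool, meter and bottle show no movement in the pictures. Two things to know: the wrist force read 67 N at the bottom of the button press, and the lever match is only good to about 0.02 rad. The job is handed in, with no verdict shown.

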